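# Rinse a shaker tin: hold it down on the glass rinser

## Robot

A 6-joint arm with a two-finger parallel gripper is mounted at the origin on the work surface. World frame = base frame: x ahead of the robot, y to its left, z up, the work surface at z = 0. Lengths are in m, angles in rad, forces in N, time in s.
With the tool pointing down it reaches from about 0.3 to 0.825 m from the base axis. Payload 5.4 kg.
Tool frame: the origin (TCP) lies at the very end of the fingers, on their centre line; the grasp point (between the pads) lies 19 mm behind it; z points along the fingers, y is the line along which they close (so a half turn about z gives the same grasp; the last joint's range is limited). The gripper opens to 92 mm and grips with 3 to 60 N. Pads are 20 mm wide; open, the fingers measure 128 mm over their backs; the gripper's body (75 mm by 189 mm) begins 69 mm behind the grasp point.
Start: joints at [0.97, 0.158, 1.597, -0, 1.386, -0.21], TCP at [0.219, 0.532, 0.215] pointing down, gripper open.
Joint ranges: [-2.91, 2.91], [-0.94, 2.29], [0.18, 2.7], [-1.29, 4.43], [0.17, 2.64], [-3, 3]. Speed limits (rad/s): [2.57, 2.57, 3.14, 3.14, 3.14, 3.14].

## Interface

Orientations are given as a rotation vector (axis times angle).
In Python, from workcell import bot gives the robot as it stands. Calls block until the motion is done:
- bot.goto(position, orientation): joint-space move of the TCP to a pose.
- bot.line_to(position, rot=None, max_speed=0.15): straight line of the TCP; rot=None keeps the orientation; max_speed is the mean speed in m/s.
- bot.set_joints(angles): joint-space move.
- bot.set_gripper(opening, newtons=None): opening from 0.0 (shut) to 1.0 (fully open); newtons is the grip in N (None keeps the last); returns when the fingers have stopped.
- bot.hold(seconds).
- bot.inverse_kinematics(position, orientation): joint angles nearest the present ones, or None.
- bot.read_camera(name): name is "side" or "top" or "wrist"; returns a dict with "pixels" (400x640x3 uint8, blue, green, red), "fx", "fy", "cx", "cy" (pixels), "R" (3x3) and "t" (3): a world point X has camera coordinates R X + t. Camera axes: x right, y down, z forward; pixel columns grow to the right and rows downward; lengths in m; the calibration is good to about 2 mm. A picture is of the moment at which its call begins. There is no depth.
A pose or a line that the arm cannot do raises bot.MotionError and nothing moves.
- bot.job_done(): hands the job in; it is judged then, once.
Readings, each from a call of its own:
- bot.current_clock(): time.
- bot.current_joints(): joint angles.
- bot.current_joint_vel(): joint speeds.
- bot.current_effort(): joint torques, N m.
- bot.current_ee_pos(): TCP position.
- bot.current_tool_rot(): TCP orientation.
- bot.current_contact_force(): force on the tool from outside, world axes, zero at the start.
- bot.current_ft_torque(): the same for the moment, N m.
- bot.current_opening(): opening from 0.0 (shut) to 1.0 (fully open).
- bot.current_grip_force(): force on a finger pad.
Only numpy, scipy, OpenCV 4.12 (cv2) and the standard library are available. Lean on these libraries where they do the work, as an engineer would, in place of code of your own. Each camera call takes 0.05 s, during which the arm holds its last target. There are 200 camera calls.

## Task

Rinse out the shorter of the two shaker tins: lift it off the drain mat, carry it mouth down as it stands, set it centred over the glass rinser's sprung star and press straight down until you feel the star bottom on its stop, firmly but without forcing it. Keep it fully down for at least two seconds and finish while still holding the tin down like that: do not let go or let it rise. Leave the tall tin, jigger, jug and brush where they are.

Things in the scene. Friction and masses are not known exactly. Their poses are not given: they have to be found in the camera images.
- tin: The shorter shaker tin, plain steel, about 0.17 kg (varies by 25 %), standing mouth down on the drain mat. A tapered cup 115 mm tall, 76 mm across the open mouth at the bottom and 60 mm across the closed flat end at the top, wall 3 mm. Origin: centre of the mouth's rim, its underside; z points up through the closed end. It is round, so its yaw means nothing.
- tall_tin: Bystander. The taller steel shaker tin, 165 mm tall, 90 mm across the mouth (down), 64 mm across the closed top, also mouth down on the mat, about 180 mm from the short one. Origin as for the short tin. May stand on either side of the short tin.
- mat: Flat black rubber drain mat, 200 x 320 x 8 mm thick (a 3 mm higher lip, 6 mm wide, runs round its edge), fixed to the bench. Origin: centre of the underside, z up, y along the long side. The tins stand on it, rims 8 mm above the bench. It may lie left or right of the rinser.
- rinser: Counter-top glass rinser, fixed to the bench: stainless drip tray 170 x 300 x 22 mm high with a slotted insert, and in its middle the black plastic star, a spoked wheel of 111 mm diameter on a sprung valve. Origin: centre of the tray's underside, z up, y along the long side.
- spider_top (a point): Centre of the star on the top plane of its eight flat spokes, where a tin's rim rests: 44 mm above the bench at rest. It moves down with the star. A small jet dome, 30 mm across, stands 7 mm above this plane at the centre and goes inside the tin's mouth. The star clears the tray at full travel.
- spider (a joint): Travel of the star, m, straight down: 0 at rest, 0.012 at the hard stop where the valve is fully open. A spring pushes it back up: about 4 N to start it moving, rising evenly to about 10 N just before the stop, then it is rigid. The tin's own weight does not move it. More than 40 N of push would break the spokes.
- jigger: Bystander. Steel double measuring cup, 42 mm across, 75 mm tall, upright at the far side of the bench. Origin: centre of its underside.
- jug: Bystander. Small white detergent jug with a loop handle at the shoulder and a cap, 84 mm across (58 mm from the axis to the outside of the handle), 200 mm tall, at the far side of the bench. Origin: centre of its underside.
- brush: Bystander. White dish brush about 200 mm long, round head 64 mm across with the bristles down, 28 mm high, lying at the far side of the bench. Origin: about the middle of its length, on the bench; x points along it towards the head.
Mind the look-alikes: they are no part of the job. Leave any green or purple look-alike of the tin alone.

How it is judged:
On the way, in this order (a step that is already met when the one before it is completed fails the run):
1. the short tin is held up clear of the mat and of the rinser (height (world z) of tin above 0.05 m and contact force between tin and the fingers above 0.5 N and contact force between tin and mat below 0.1 N and value of joint spider below 0.003 m), for 0.1 s.
2. the tin, mouth down and centred, holds the star fully down for two seconds (value of joint spider above 0.0105 m and contact force between tin and rinser above 6 N and horizontal distance between tin and spider_top below 0.012 m and angle between tin's own z axis and vertical below 0.12 rad), for 1.9 s.
At the end, for the whole second after the job is handed in: The robot is still holding the short tin, mouth down (within 7 degrees) and centred on the star (within 12 mm), with the star pressed to its stop (at least 10.5 of 12 mm) by the tin (all of step 2 and contact force between tin and the fingers above 1 N); the arm keeps its last pose, push and grip.
It fails at once if the tin is pressed on the rinser with more than 40 N (contact force between tin and rinser above 40 N).
It fails at once if the tall tin is moved or tipped (distance of tall_tin from where it was at the start of the episode above 0.02 m or angle between tall_tin's own z axis and vertical above 0.3 rad).
It fails at once if the jigger, jug or brush is moved or knocked over (distance of any of jigger, jug, brush from where it was at the start of the episode above 0.02 m or angle between any of jigger, jug's own z axis and vertical above 0.3 rad).
It also fails if it takes over 51 s, if anything falls off the work surface, if the arm or the gripper's body presses on something with over 40 N, if the wrist force passes 120 N, or if a joint passes its speed limit or range.

## Working session

There is one attempt and no reset: what is moved stays moved. The work goes in short steps, each a Python script; the robot and the scene stay as the last script left them, time stands still between calls to the robot, and variables do not carry over. Pictures are saved under pics/ and viewed, at most 10 in all, crops included, and the job is handed in when it is done.

```bash
mkdir -p pics; python3 - <<'E'
from workcell import bot
import cv2,pickle
for n in("top","side"):
    c=bot.read_camera(n);cv2.imwrite(f"pics/{n}0.png",c["pixels"]);pickle.dump(c,open(f"{n}0.pkl","wb"))
    print(n,c["fx"],c["cx"],c["cy"],c["R"],c["t"])
print(bot.current_clock(),bot.current_tool_rot())
E
```

```text
top 468.9615034378879 314.7442693753269 193.26453265139972 [[-0.00504862 -0.99960485 -0.02765253]
 [-0.99219227  0.00845337 -0.12443083]
 [ 0.12461542  0.02680842 -0.99184288]] [0.00603899 0.52904766 1.01357577]
side 447.9374350585812 315.0384775935076 197.08669857423385 [[ 0.83901332 -0.54367319 -0.02181993]
 [-0.28691134 -0.40798467 -0.86673548]
 [ 0.46231864  0.733463   -0.49829058]] [-0.44967551  0.20182937  0.99679665]
0.1 [-6.09847605e-01 -3.08114500e+00  2.47991660e-03]
```

View pics/top0.png

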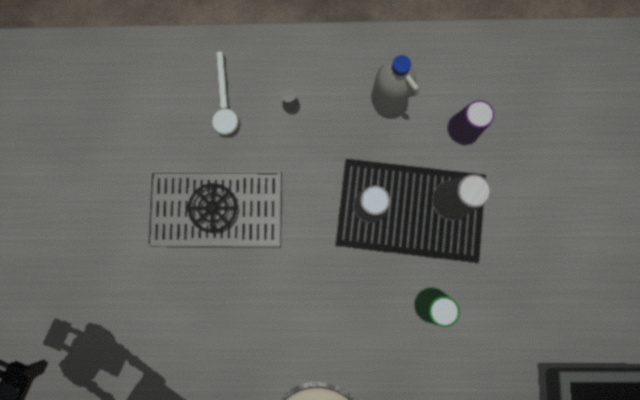

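View pics/side0.png

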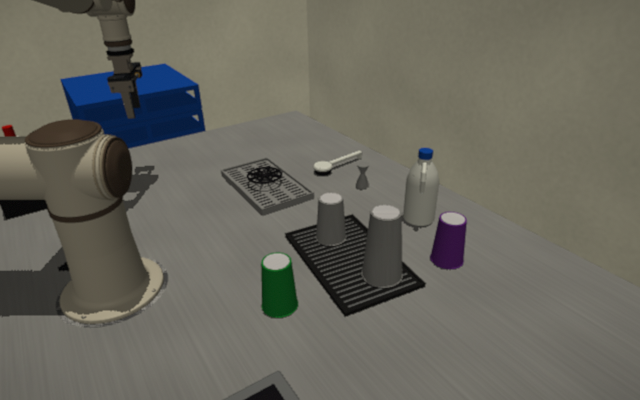

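Candidates in the top view are steel tins at (375,201) and (474,190), a green one at (444,311) and a purple one at (480,114). The side view shows the steel tin at (331,200) is the shorter one and (386,212) the tall one, so the target is top (375,201). The star is at top (213,208).

```bash
cat > h.py <<'E'
import numpy as np,cv2,pickle
def ray(c,u,v):
    d=c["R"].T@np.array([(u-c["cx"])/c["fx"],(v-c["cy"])/c["fy"],1]);return -c["R"].T@c["t"],d/np.linalg.norm(d)
def plane(c,u,v,z):
    o,d=ray(c,u,v);return o+d*(z-o[2])/d[2]
def tri(a,b):
    A=sum(np.eye(3)-np.outer(d,d) for o,d in(a,b));return np.linalg.solve(A,sum((np.eye(3)-np.outer(d,d))@o for o,d in(a,b)))
def proj(c,X):
    p=c["R"]@X+c["t"];return c["fx"]*p[0]/p[2]+c["cx"],c["fy"]*p[1]/p[2]+c["cy"]
def blob(m,box,off=True):
    x0,y0,x1,y1=box;s=np.zeros_like(m);s[y0:y1,x0:x1]=m[y0:y1,x0:x1]
    c=max(cv2.findContours(s,cv2.RETR_EXTERNAL,cv2.CHAIN_APPROX_NONE)[0],key=cv2.contourArea)
    return cv2.fitEllipse(cv2.convexHull(c))
E
python3 - <<'E'
from h import *
T=pickle.load(open("top0.pkl","rb"));S=pickle.load(open("side0.pkl","rb"))
g=cv2.cvtColor(T["pixels"],6);gs=cv2.cvtColor(S["pixels"],6)
f=lambda g,t:(g>t).astype(np.uint8)*255
for n,bt,bs,z in(("short",(350,178,400,225),(312,188,350,212),.123),("tall",(450,165,500,215),(365,200,410,222),.173)):
    print(n,"gray",g[int((bt[1]+bt[3])/2),(bt[0]+bt[2])//2])
    e=blob(f(g,165),bt);es=blob(f(gs,150),bs)
    print(e,es,plane(T,*e[0],z),plane(S,*es[0],z),tri(ray(T,*e[0]),ray(S,*es[0])),"diam",e[1][0]/T["fx"]*(1.01-z))
m=cv2.morphologyEx(f(255-g,185),cv2.MORPH_OPEN,np.ones((2,2)))
e=blob(cv2.morphologyEx(m,cv2.MORPH_CLOSE,np.ones((9,9))),(185,180,242,237));p=plane(T,*e[0],.044);print("star",e,p,"side px",proj(S,p), "diam",np.array(e[1])/T["fx"]*.98)
# tray corners via bright-ish outline: rough viewing crop
a=cv2.resize(T["pixels"][165:260,140:290],None,fx=4,fy=4,interpolation=2);b=cv2.resize(S["pixels"][150:300,225:425],None,fx=4,fy=4,interpolation=2)[:,:]
cv2.imwrite("pics/a.png",cv2.resize(np.vstack([cv2.copyMakeBorder(a,0,0,0,200,0),b]),None,fx=.6,fy=.6))
for uv in((152,173),(282,173),(281,246),(149,246)):print(plane(T,*uv,.022))
E
```

```text
short gray 179
((374.7200927734375, 199.7138671875), (23.35771369934082, 24.080055236816406), 111.85599517822266) ((330.5179138183594, 197.4515380859375), (9.636338233947754, 20.18695068359375), 88.35556030273438) [ 0.50356707 -0.12158589  0.123     ] [ 0.50381882 -0.12306487  0.123     ] [ 0.50405918 -0.1218965   0.12227574] diam 0.0441790891137813
tall gray 180
((474.1993713378906, 190.3200225830078), (26.375638961791992, 27.00075912475586), 111.18753051757812) ((385.5186767578125, 211.58746337890625), (12.792611122131348, 25.959383010864258), 94.44676971435547) [ 0.51458333 -0.30676172  0.173     ] [ 0.51415728 -0.30761558  0.173     ] [ 0.51469549 -0.3069608   0.17246197] diam 0.04707510029966421
star ((212.3695831298828, 209.7137908935547), (51.61143493652344, 55.93726348876953), 16.444822311401367) [0.49296536 0.2289116  0.044     ] side px (np.float64(262.2654292045064), np.float64(173.83919582839331)) diam [0.10785364 0.11689343]
[0.58043117 0.37541219 0.022     ]
[0.57752417 0.07696171 0.022     ]
[0.41265246 0.07859217 0.022     ]
[0.41425897 0.37580784 0.022     ]
```

View pics/a.png

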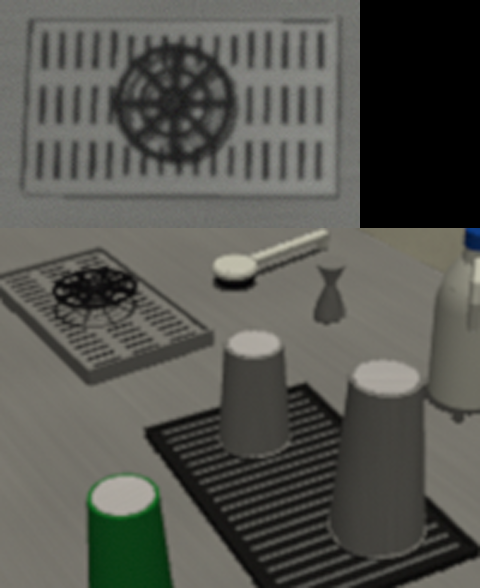

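The crop confirms the choice: the left steel tin is the shorter one. Its triangulated top is at z=0.122 m, against 0.123 m expected. The star hub is near top px (213,207.5) and its centre agrees with the tray centre from the corners. I'll hover over each and refine with the wrist camera.

```bash
python3 - <<'E'
from h import *
from workcell import bot
T=pickle.load(open("top0.pkl","rb"))
print("hub",plane(T,212.9,207.5,.051))
rv=np.array([1,1,0])*np.pi/2**.5
out=[]
for n,p in(("star",[.497,.2275,.26]),("tin",[.504,-.122,.27])):
    bot.goto(p,rv);bot.hold(.3);c=bot.read_camera("wrist");pickle.dump(c,open(n+"w.pkl","wb"))
    print(n,bot.current_ee_pos(),bot.current_joints(),bot.current_contact_force(),bot.current_clock(),-c["R"].T@c["t"])
    for X in([p[0],p[1],.051 if n=="star" else .123],):print("expected px",proj(c,np.array(X)))
    out.append(c["pixels"])
cv2.imwrite("pics/w.png",cv2.resize(np.vstack(out),(480,600)))
E
```

```text
hub [0.49719841 0.22611257 0.051     ]
star [0.49678878 0.22790528 0.2599422 ] [ 2.08947047e-01  5.68334104e-02  1.61738835e+00 -1.75956387e-06
  1.46750157e+00  2.08083646e-01] [-0.09391108 -0.07772779 -0.85303187] 1.9833 [0.49631913 0.3103509  0.42989574]
expected px (np.float64(321.23261968444575), np.float64(178.06759395143777))
tin [ 0.50412265 -0.12150847  0.26995878] [-4.69872687e-01 -2.24282141e-02  1.67812400e+00  4.02213681e-05
  1.48596701e+00 -4.70746099e-01] [-0.26908518  0.72190632 -0.2610577 ] 3.65 [ 0.50371995 -0.03903334  0.43995001]
expected px (np.float64(320.9033698460296), np.float64(190.68100924359646))
```

View pics/w.png

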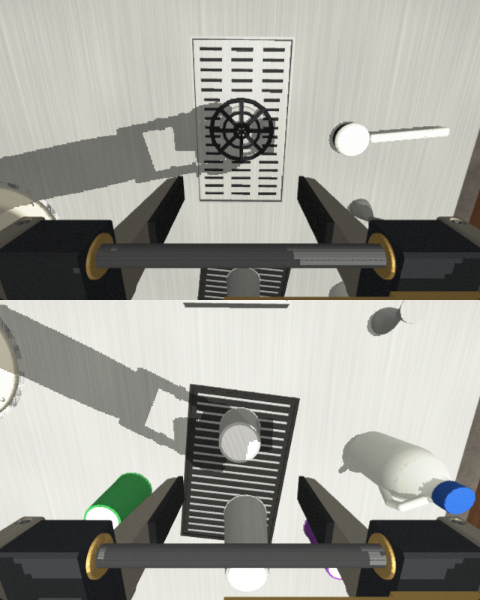

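The wrist views show the star hub at about (321,174) and the tin top at about (319,191), both near where I predicted. I'll refine these and then grasp.

```bash
python3 - <<'E'
from h import *
c=pickle.load(open("starw.pkl","rb"));g=cv2.cvtColor(c["pixels"],6)
m=(g<45).astype(np.uint8)*255;m[:, :270]=0;m[:,372:]=0;m[:120]=0;m[225:]=0
k=cv2.connectedComponentsWithStats(m);i=1+k[2][1:,4].argmax();m=(k[1]==i).astype(np.uint8)*255
e=blob(m,(0,0,640,400));print("star",e,plane(c,*e[0],.044),"diam",np.array(e[1])/c["fx"]*.386)
print("hub",plane(c,321.3,174.7,.051))
c=pickle.load(open("tinw.pkl","rb"));g=cv2.cvtColor(c["pixels"],6)
b=(285,160,355,222);print(np.round(g[160:222:6,285:355:7]))
# top disc spans (view) cols 292..347, rows ~ 167..215
for u,v in((292,191),(347,191),(319.5,215)):print(plane(c,u,v,.123))
E
```

```text
star ((316.35675048828125, 173.8093719482422), (86.5775146484375, 105.23974609375), 95.6362533569336) [0.49079942 0.23149741 0.044     ] diam [0.10845251 0.13183001]
hub [0.49707935 0.23179949 0.051     ]
[[ 36  30 101 103 107 102 104 121 116 118]
 [ 34  77 103 134 137 152 136 136 119  36]
 [ 35  82 140 198 196 191 198 183 137  87]
 [ 36  82 188 193 195 193 197 198 143  30]
 [103 126 190 199 197 205 198 195 197  58]
 [ 33 125 200 198 196 192 195 255 255  47]
 [115 126 187 193 190 192 196 255 255  32]
 [ 33  36 195 193 194 197 205 255 246 124]
 [ 59 103 122 200 198 199 194 255  65  56]
 [ 38  32  34  78 137 148 137 107 183 216]
 [ 32  36 106 178 216 190  93  59  57  58]]
[ 0.47327991 -0.12237271  0.123     ]
[ 0.53173787 -0.12232996  0.123     ]
[ 0.50249822 -0.14933608  0.123     ]
```

```bash
python3 - <<'E'
from h import *
from workcell import bot
c=pickle.load(open("starw.pkl","rb"))
P=[plane(c,u/.75,v/.75,.022) for u,v in((193,39),(295,41),(283,201),(200,199))];print("tray",np.mean(P,0),np.round(P,3))
print("hubs side",proj(pickle.load(open("side0.pkl","rb")),np.array([.4972,.229,.051])))
bot.line_to([.5035,-.1215,.13],max_speed=.15)
bot.line_to([.5035,-.1215,.054],max_speed=.08)
print(bot.current_ee_pos(),bot.current_contact_force())
bot.set_gripper(0.0,40);bot.hold(.3)
print("grip",bot.current_opening()*92,bot.current_grip_force(),bot.current_contact_force())
bot.line_to([.5035,-.1215,.19],max_speed=.1);bot.hold(.3)
print(bot.current_opening()*92,bot.current_grip_force(),bot.current_contact_force(),bot.current_ee_pos(),bot.current_clock())
for n in("side","wrist"):
    k=bot.read_camera(n);pickle.dump(k,open(n+"1.pkl","wb"))
cv2.imwrite("pics/l.png",np.vstack([pickle.load(open("side1.pkl","rb"))["pixels"][100:320,180:500],cv2.resize(pickle.load(open("wrist1.pkl","rb"))["pixels"],(320,200))]))
E
```

```text
tray [0.50018465 0.23128938 0.022     ] [[0.42  0.376 0.022]
 [0.584 0.373 0.022]
 [0.58  0.086 0.022]
 [0.417 0.09  0.022]]
hubs side (np.float64(263.30559384259016), np.float64(171.4201722811344))
[ 0.50403436 -0.12175305  0.0546017 ] [-0.00733492 -0.24489306  0.23596164]
grip 68.44920865227407 40.0778936909046 [-1.79397006 -0.80366864  4.80334895]
68.3236626302383 39.84983552363701 [-0.05154425  0.20921134 -1.91735893] [ 0.50339567 -0.12145688  0.18977375] 8.425
```

View pics/l.png

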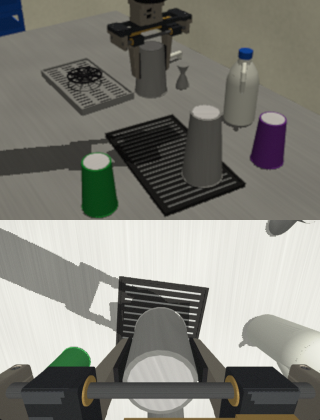

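The tin is held upright and clear of the mat, with an opening of 68 mm as expected. I'll carry it to just above the star and look.

```bash
python3 - <<'E'
from h import *
from workcell import bot
bot.line_to([.4975,.229,.19],max_speed=.12)
bot.line_to([.4975,.229,.104],max_speed=.08);bot.hold(.3)
print(bot.current_ee_pos(),bot.current_contact_force(),bot.current_tool_rot(),bot.current_clock())
ims=[]
for n in("side","wrist"):
    k=bot.read_camera(n);pickle.dump(k,open(n+"2.pkl","wb"));ims.append(k["pixels"])
print("rim centre & star side px",[proj(pickle.load(open("side2.pkl","rb")),np.array([.4975,.229,z])) for z in(.058,.044)])
a=cv2.resize(ims[0][110:210,200:320],(600,500)[:2],interpolation=2)
cv2.imwrite("pics/p.png",a)
E
```

```text
[0.49769331 0.22904329 0.104301  ] [-0.4274923   0.08051676 -2.37889787] [2.22120092e+00 2.22123465e+00 7.47292835e-04] 13.125
rim centre & star side px [(np.float64(263.2111911764686), np.float64(169.33927134106472)), (np.float64(263.57422456698697), np.float64(173.43951620537476))]
```

View pics/p.png

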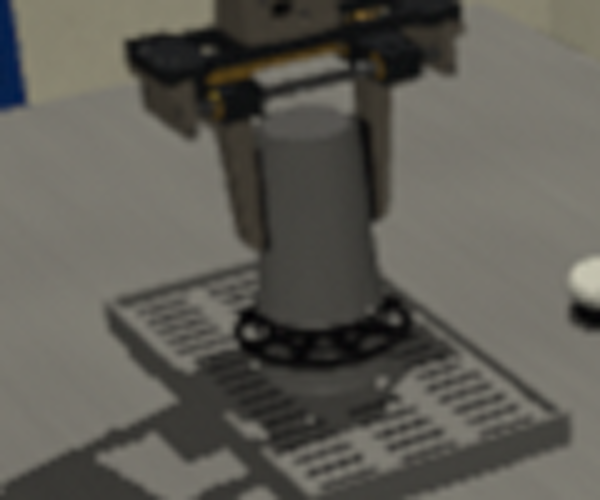

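The tin sits over the star ring with columns matched to within about 1 px (ring centre col 323, rim centre col 320 in the crop, which is 5x). I'll press down in small steps while monitoring force.

```bash
python3 - <<'E'
from workcell import bot
import numpy as np
f0=bot.current_contact_force()[2]; z=.094
bot.line_to([.4975,.229,z],max_speed=.03)
while z>.072:
    z-=.001 if z>.080 else .0004
    bot.line_to([.4975,.229,z],max_speed=.02);bot.hold(.12)
    F=bot.current_contact_force();p=bot.current_ee_pos()
    print(round(z,4),np.round(p,4),np.round(F,1),round(F[2]-f0,1))
    if F[2]-f0>18: break
print(bot.current_clock(),bot.current_opening()*92,bot.current_grip_force(),bot.current_ft_torque())
E
```

```text
0.093 [0.4976 0.229  0.0931] [-0.9  0.5 -1.2] 1.2
0.092 [0.4975 0.229  0.092 ] [ 0.   0.5 -1. ] 1.4
0.091 [0.4975 0.229  0.091 ] [-0.1 -0.4 -2.5] -0.2
0.09 [0.4977 0.2291 0.0903] [-0.2  0.5  0.9] 3.3
0.089 [0.4977 0.229  0.0892] [-1.2 -0.1  2.4] 4.8
0.088 [0.4977 0.229  0.0881] [0.7 0.8 2.7] 5.1
0.087 [0.4977 0.229  0.0871] [0.9 0.3 2.7] 5.1
0.086 [0.4977 0.2291 0.0861] [1.4 1.  4. ] 6.4
0.085 [0.4977 0.229  0.0851] [1.2 0.5 3.1] 5.5
0.084 [0.4977 0.229  0.0841] [1.8 0.4 4.5] 6.9
0.083 [0.4977 0.229  0.0831] [1.5 0.8 5.6] 8.0
0.082 [0.4977 0.229  0.0822] [1.5 1.  5.8] 8.2
0.081 [0.4977 0.229  0.0813] [ 1.5 -0.   5.5] 7.9
0.08 [0.4977 0.229  0.0803] [0.7 0.7 7.1] 9.4
0.0796 [0.4977 0.229  0.08  ] [ 1.8 -0.7  5.6] 7.9
0.0792 [0.4977 0.229  0.0796] [0.6 0.  6.6] 9.0
0.0788 [0.4977 0.229  0.0792] [1.1 0.1 6.3] 8.7
0.0784 [0.4977 0.229  0.0789] [ 0.4 -0.1  7.6] 10.0
0.078 [0.4977 0.2291 0.0785] [1.  0.4 6.6] 8.9
0.0776 [0.4977 0.2291 0.0781] [-0.   0.4  8.6] 11.0
0.0772 [0.4978 0.2291 0.0781] [-1.1 -0.1 10. ] 12.4
0.0768 [0.4978 0.2291 0.0781] [-1.8 -1.3 12.6] 15.0
0.0764 [0.4978 0.2291 0.078 ] [-3.  -0.5 15.3] 17.7
0.076 [0.4978 0.2291 0.078 ] [-2.6 -0.9 17.3] 19.7
22.5083 68.22076255383712 40.47669299994595 [-0.25522282  0.83493472 -0.03144647]
```

The stop was felt at z=0.078, exactly 12 mm after contact, with about 20 N of push and no slip. I'll hold and take one check view.

```bash
python3 - <<'E'
from workcell import bot
import cv2,numpy as np
bot.hold(2.6)
print(np.mean([bot.current_contact_force() for _ in range(5)],0),bot.current_ee_pos(),bot.current_opening()*92,bot.current_clock())
a=bot.read_camera("side")["pixels"][120:210,210:320];w=bot.read_camera("wrist")["pixels"]
cv2.imwrite("pics/e.png",np.hstack([cv2.resize(a,(400,330),interpolation=2),cv2.resize(w,(400,330))]))
E
```

```text
[-3.4842835  -0.40250808 17.19219614] [0.49781383 0.22911203 0.07796491] 68.55180673269834 25.1083
```

View pics/e.png

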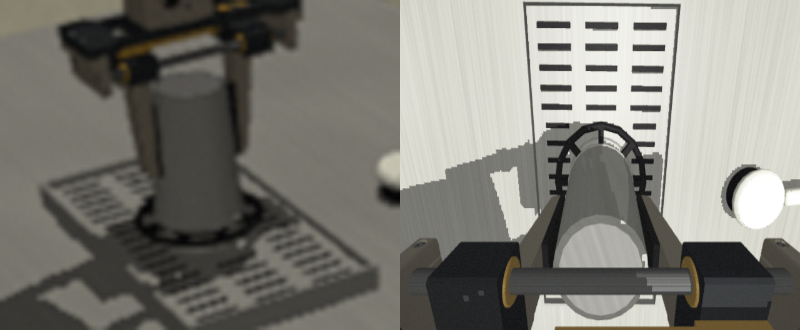

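The side view (left) shows the rim inside the ring. In the wrist view the ring spans cols 557–646 and the tin is centred near col 601. The visible gap at the far rim puts the offset at about 2–3 mm, well inside 12 mm.

```bash
python3 -c "
from workcell import bot
print(bot.job_done())"
```

```text
the job is handed in; nothing more can be done
None
```

The job is handed in: the short tin is still gripped, mouth down and centred to about 3 mm on the star, holding it on its stop with about 20 N; it had been held fully down for over 2.6 s, and I saw no contact with any other item.

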